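# Find the heavy side of a centrifuge rotor

### The job

First put the rotor key away in the open drawer so that it lies inside on the drawer's floor. Then take the rotor's red crank handle, turn the rotor by hand right round at least once, either way, to feel which side of it is heavy, and finish with your grip still on the handle, holding the rotor still with its heavy side straight down. Leave the jar, the dropper bottles and the mortar alone.

Things in the scene. Friction and masses are not known exactly. Their poses are not given: they have to be found in the camera images.
- key: rotor key, 110 mm long, 90 g, lying on the bench near the crank: blue square grip 66 x 18 x 18 mm (x from -53 to +13 mm), thin steel shank, small steel end block. Origin: under the middle of its length, on its underside; x along it towards the steel end, z up. Take it across the blue grip, 15 mm behind the origin (-x).
- drop (a point): point on the floor of the open top drawer, 50 mm behind the inside of its front wall, midway between its sides; z up, +x into the cabinet, y across. Inside, the drawer is 158 mm wide (y), its walls rise 32 mm above the floor, its front 43 mm. It stands 100 to 125 mm open: the cabinet's top, 55 mm above the drawer's floor, begins 44 to 69 mm behind this point.
- cab: small white bench cabinet with two grey-fronted drawers, 200 x 200 x 130 mm high; origin under its centre, its front looks to -x. The top drawer is open; bar handles stick out 40 mm from the drawer fronts.
- axle (a point): fixed point on the rotor's level axle line, 170 mm above the bench, in the plane in which the middle of the red handle circles it at a radius of 55 mm. +y: along the axle from the drum towards the handle's free end; z up. The drum's face lies 92 mm back from it (-y), the crank bar's front 67 mm back.
- stand: grey balancing stand that carries the rotor: base 170 x 120 mm, column behind the drum; origin on the bench under the drum. The drum is 144 mm across and 45 mm thick, aluminium with a blue face, on a level axle along the stand's y.
- rotor (a joint): turning angle of the rotor, rad, no stops. 0: red handle straight up; growing, the handle goes from up towards the axle point's +x. Starts within 0.5 of 0. The bearing is stiff (dry friction 0.19 N m): the rotor stays where it is left. One side of the drum is heavy; which, cannot be seen. It adds up to 0.13 to 0.17 N m: it helps while the heavy side sinks and resists while it rises.
- grip: red round crank handle, 22 mm thick, 60 mm long, level, along the axle (its y); origin at its centre. It turns freely about its own length, so a gripper pointing down, closed across it, can carry it round the circle. Push needed along the circle: between about 0.4 and 6.5 N in each turn; easy changes to stiff as the heavy side passes the bottom. Crank and handle are counterweighted.
- plumb (a joint): the judge's gauge: a tiny sprung plumb bob inside the drum on the heavy side, sliding along the heavy radius, m. It reads +0.000004 with the heavy side straight down, -0.000004 straight up, 0 level. Its travel is about a hundredth of the reading noise, so it does not help to find the heavy side.
- jar: stoppered glass jar, 64 mm across, 100 mm high, on the far side of the bench; origin under its centre. Leave alone.
- droppers: black caddy 60 x 90 mm with six dropper bottles, 100 mm high, on the far side; origin under its centre. Leave alone.
- mortar: white mortar with its pestle, 112 mm across, 83 mm high, on the robot's right; origin under its centre. Leave alone.
There are look-alikes about, which are no part of the job. What is meant by the key is not pink or yellow, and is the larger of those in its own colour.

How it is judged:
By the outcome, as a careful person would: the job done as asked, in the order asked, and still so for the second after the job is handed in, while the arm keeps its last pose, push and grip.
It also fails if it takes over 72 s, if anything falls off the work surface, if the arm or the gripper's body presses on something with over 40 N, if the wrist force passes 120 N, or if a joint passes its speed limit or range.

### The arm

A 6-joint arm with a two-finger parallel gripper is mounted at the origin on the work surface. World frame = base frame: x ahead of the robot, y to its left, z up, the work surface at z = 0. Lengths are in m, angles in rad, forces in N, time in s.
With the tool pointing down it reaches from about 0.3 to 0.85 m from the base axis. Payload 5.4 kg.
Tool frame: the origin (TCP) lies between the finger pads; the fingertips stand 25 mm ahead of it and the grasp point (between the pads) lies 6 mm ahead of it; y points along the fingers, x is the direction in which the jaws open and shut, and the axes are right-handed (so a half turn about y gives the same grasp; the last joint's range is limited). The gripper opens to 85 mm and grips with 20 to 120 N. Pads are 22 mm wide; open, the fingers measure 114 mm over their backs; the gripper's body (76 mm by 85 mm) begins 54 mm behind the grasp point. The pads swing forward as they close: fully open they stand 13 mm farther back than shut.
Start: joints at [1.1, 0.158, 1.597, -0, 1.386, -0.21], TCP at [0.148, 0.556, 0.256] pointing down, gripper open.
Joint ranges: [-2.91, 2.91], [-0.94, 2.29], [0.18, 2.7], [-1.29, 4.43], [0.17, 2.64], [-3, 3]. Speed limits (rad/s): [2.57, 2.57, 3.14, 3.14, 3.14, 3.14].

### API

Orientations are given as a rotation vector (axis times angle).
In Python, from rig import manip gives the robot as it stands. The module is installed in compiled form; this text tells all that it offers.
- The arm moves only by the shell command python3 -m inch 'ROWS' [OPENING]. ROWS is JSON, a list of rows, each a list of 6 numbers: the shift along the tool's x, y, z in mm, then the turn, a rotation vector about the tool's x, y, z in rad. A call has exactly 8 rows; each row is the pose to reach, as a shift and turn from the pose commanded when the call began, along the tool's axes at that moment; what a row does not reach only later rows make up. A row lasts 1/12 s, in which the tool goes at most 41.7 mm and 7.16 degrees, less where a joint would pass 70% of its speed; a pose out of reach is approached as far as the arm can. A call with a gripper value outside its range is refused whole. OPENING is the opening, from 0 (shut) to 1 (fully open), set as the call begins (- or left out, the last holds). The fingers move at their own pace and stop on an object; the grip force is fixed at half the most. Time passes only in rows, so rows that repeat a pose let the fingers close, or fill a call up. It gives the time, the measured TCP pose, the force and the opening at its end, in the units of the state.
- manip.get_obs(): the state, without advancing time (a new reading comes with each control period).
- manip.capture(name): name is "scene" or "top" or "wrist"; returns the picture (384x512x3 uint8, blue, green, red); there is no depth.
- manip.camera_params(name): a dict with "intrinsics" (3x3 intrinsics, pixels), "xyz" and "orientation" of the camera in the world. Camera axes: x right, y down, z forward; pixel columns grow to the right and rows downward; lengths in m; the calibration is good to about 2 mm. A picture is of the moment at which its call begins: read the wrist's pose just before it. camera_params takes no time and is no camera call; for the wrist camera it gives the pose at the moment of the call.
- manip.close_job(): hands the job in, once; it reports no verdict.
Trained networks look in the newest picture that a camera, given by its name, has taken for a name from the list of things; names that differ only in an ending like _2 or _b are one class to them, and where a whole thing is asked for, a point or a joint stands for the part that bears it (a point fixed in the world has none). Each returns a list of dicts, best first, with "p" (0 to 1); they miss things now and then, are a little off and sometimes report something else, mostly with a low value. They report only what shows in the picture. A call takes as long as a camera call. They do not tell look-alikes from the thing itself.
- manip.outline_of(camera, label): "pixels" (384x512 bool, what is visible of it) and "bbox" ([centre column, centre row, width, height] in pixels, round what is visible of it).
The state is a dict: "time_s": time; "joints": joint angles; "dq": joint speeds; "joint_torque": joint torques, N m; "eef_pos": TCP position; "tcp_rot": TCP orientation; "force": force on the tool from outside, world axes, zero at the start; "moment": the same for the moment, N m; "finger_gap": opening from 0.0 (shut) to 1.0 (fully open).
Only numpy, scipy, OpenCV 4.12 (cv2) and the standard library are available. Lean on these libraries where they do the work, as an engineer would, in place of code of your own. Each camera call takes 0.05 s, during which the arm holds its last target. There are 200 camera calls.

## Working session

There is one attempt and no reset: what is moved stays moved. The work goes in short steps, Python scripts to look and compute and a shell command to move; the robot and the scene stay as the last step left them, time stands still between calls to the robot, and variables do not carry over. Pictures are saved under pics/ and viewed, about 8 in all and at most 12, crops included, and the job is handed in when it is done.

```bash
mkdir -p pics; ls; python3 - <<'E'
from rig import manip
import cv2, numpy as np
o=manip.get_obs(); print(o)
a=manip.capture("scene"); b=manip.capture("top")
cv2.imwrite("pics/s.png",cv2.resize(a,(800,600)));cv2.imwrite("pics/t.png",cv2.resize(b,(800,600)))
for n in("scene","top","wrist"):
    print(n,manip.camera_params(n))
for n in("scene","top"):
  for l in("key","cab","grip","rotor","stand","drop"):
    print(n,l,[(round(d["p"],2),np.round(d["bbox"])) for d in manip.outline_of(n,l)][:4])
E
```

```text
pics
{'time_s': 0.0, 'joints': array([ 1.09988387e+00,  1.59061180e-01,  1.59827220e+00,  2.69557409e-05,
        1.38618243e+00, -2.10071176e-01]), 'dq': array([-0.00045494, -0.00062113,  0.00049964, -0.00027978, -0.00014349,
        0.00079052]), 'joint_torque': array([ 2.43579416e-03, -3.96011102e+01, -3.31428838e+01, -1.55299913e-04,
        8.46233976e-03, -1.21392048e-05]), 'eef_pos': array([0.14802433, 0.55503684, 0.25529002]), 'tcp_rot': array([-1.32219615, -1.01358806,  1.01649976]), 'force': array([-0.07575029,  0.29060093, -0.49551437]), 'moment': array([-0.02723944, -0.03346065,  0.01760791]), 'finger_gap': 1.0026686257401234}
scene {'intrinsics': array([[470.84227908,   0.        , 261.45463224],
       [  0.        , 470.84227908, 191.43578152],
       [  0.        ,   0.        ,   1.        ]]), 'xyz': array([ 1.24545833, -0.15074286,  1.19624937]), 'orientation': array([-2.0094294 , -1.65918452,  0.56075709])}
top {'intrinsics': array([[490.69945935,   0.        , 245.8836893 ],
       [  0.        , 490.69945935, 191.83980072],
       [  0.        ,   0.        ,   
[... 672 characters left out ...]
([192., 176.,  25.,  14.]))]
scene rotor [(0.88, array([175., 200.,  60.,  62.]))]
scene stand []
scene drop [(0.97, array([367., 185.,  72.,  43.]))]
top key [(0.65, array([211., 225.,  12.,  20.])), (0.56, array([222., 191.,   7.,  30.])), (0.51, array([195., 196.,  21.,  12.])), (0.46, array([249., 209.,  24.,  23.]))]
top cab [(0.57, array([144., 169.,  69., 108.])), (0.35, array([223., 187.,   8.,  32.]))]
top grip [(0.54, array([294., 207.,  23.,   8.]))]
top rotor [(0.7, array([143., 171.,  73., 109.])), (0.62, array([313., 199.,  58.,  52.]))]
top stand [(0.7, array([319., 205.,  73.,  59.]))]
top drop [(0.81, array([139., 200.,  66.,  52.])), (0.74, array([320., 204.,  71.,  56.]))]
```

View images.

View pics/s.png

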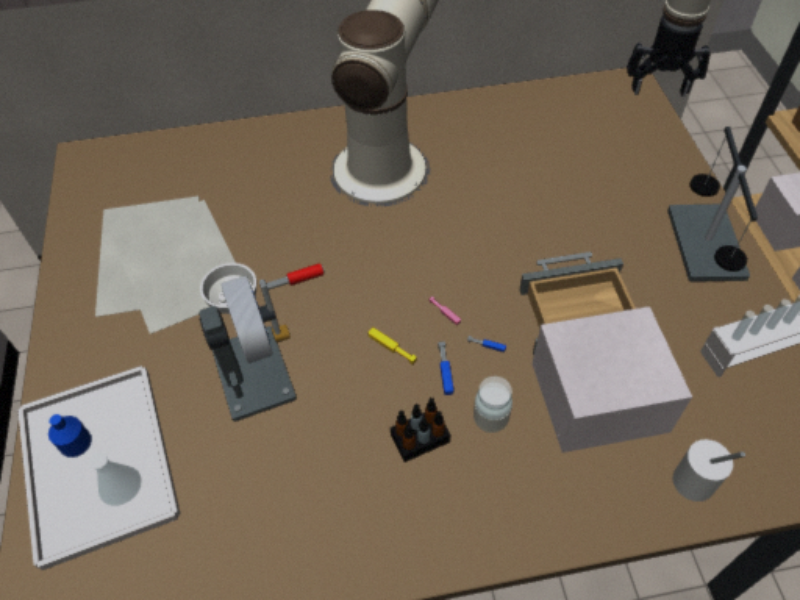

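View pics/t.png

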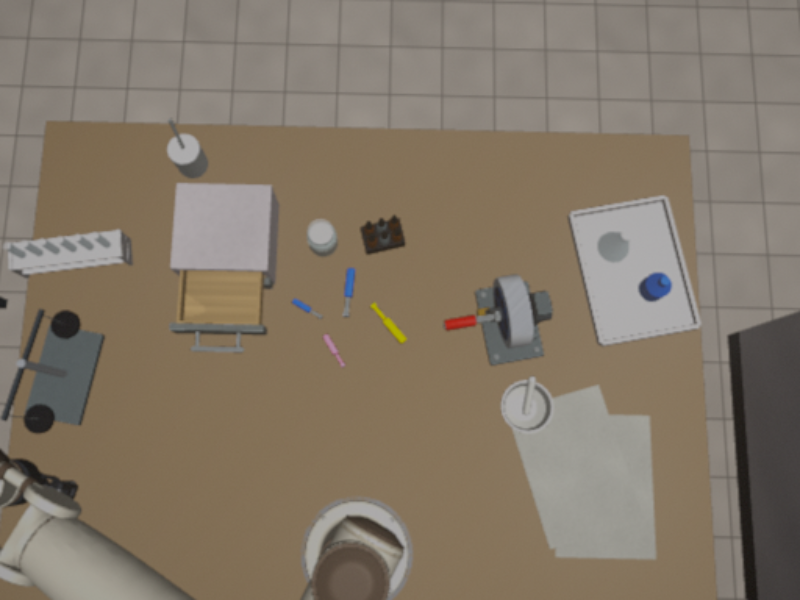

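```bash
cat > h.py <<'E'
from rig import manip
import numpy as np, cv2
from scipy.spatial.transform import Rotation as R
def cam(n):
    c=manip.camera_params(n); return c["intrinsics"],c["xyz"],R.from_rotvec(c["orientation"]).as_matrix()
def ray(n,uv,c=None):
    K,t,M=c or cam(n); d=M@np.linalg.inv(K)@np.array([uv[0],uv[1],1.]); return t,d/np.linalg.norm(d)
def onz(n,uv,z,c=None):
    t,d=ray(n,uv,c); return t+d*(z-t[2])/d[2]
def tri(obs):
    A=np.zeros((3,3));b=np.zeros(3)
    for n,uv in obs:
        t,d=ray(n,uv); P=np.eye(3)-np.outer(d,d); A+=P;b+=P@t
    return np.linalg.solve(A,b)
def proj(n,p,c=None):
    K,t,M=c or cam(n); q=K@M.T@(np.asarray(p)-t); return q[:2]/q[2]
def comps(img,kind,amin=15):
    h=cv2.cvtColor(img,cv2.COLOR_BGR2HSV); H,S,V=cv2.split(h)
    m={'blue':(H>100)&(H<130)&(S>140),'red':((H<6)|(H>174))&(S>170)&(V>60)}[kind].astype(np.uint8)
    n,l,s,c=cv2.connectedComponentsWithStats(m)
    out=[]
    for i in range(1,n):
        if s[i,4]<amin: continue
        p=np.argwhere(l==i)[:,::-1].astype(float); mu=p.mean(0); u=np.linalg.svd(p-mu,full_matrices=False)[2][0]; k=(p-mu)@u
        out.append((s[i,4],mu,mu+u*(k.min()-.5),mu+u*(k.max()+.5)))
    return sorted(out,key=lambda o:-o[0])
def here(p):  # world point -> tool frame (mm) relative to TCP
    o=manip.get_obs(); return R.from_rotvec(o["tcp_rot"]).as_matrix().T@(np.asarray(p)-o["eef_pos"])*1000
E
python3 - <<'E'
from h import *
np.set_printoptions(precision=4,suppress=True)
I={n:manip.capture(n) for n in("scene","top")}
print(R.from_rotvec(manip.get_obs()["tcp_rot"]).as_matrix())
for n in I:
    for k in("blue","red"):
        for a,m,e,f in comps(I[n],k): print(n,k,a,m,e,f,"w",onz(n,m,.009)[:2],onz(n,e,.009)[:2],onz(n,f,.009)[:2])
t=I["top"][110:225,95:190]; u=I["scene"][145:235,320:450]
c1=cv2.resize(t,None,fx=5,fy=5,interpolation=cv2.INTER_CUBIC); cv2.imwrite("pics/tc.png",c1)
E
```

```text
[[ 0.2578 -0.     -0.9662]
 [ 0.9662 -0.      0.2578]
 [-0.     -1.      0.    ]]
scene blue 511 [ 43.5871 278.1644] [ 32.2241 267.0556] [ 53.7084 288.0593] w [ 0.5592 -0.6549] [ 0.5175 -0.6896] [ 0.5953 -0.6249]
scene blue 121 [285.5289 241.0248] [283.9493 230.354 ] [287.1001 251.6387] w [0.5726 0.0295] [0.5362 0.0327] [0.6076 0.0264]
scene blue 62 [315.7419 220.5323] [308.3264 218.6032] [323.3815 222.5196] w [0.521  0.1332] [0.51   0.1132] [0.5322 0.1537]
scene red 170 [194.9118 174.8706] [206.2458 171.2704] [183.9091 178.3655] w [ 0.2762 -0.2042] [ 0.2686 -0.1666] [ 0.2836 -0.2404]
top blue 160 [420.8375 182.2562] [413.4314 179.0553] [428.3308 185.4949] w [ 0.5869 -0.6553] [ 0.5978 -0.63  ] [ 0.576  -0.6808]
top blue 73 [223.3562 180.5068] [224.4318 171.4292] [222.2861 189.5374] w [0.5779 0.0312] [0.6103 0.0285] [0.5458 0.034 ]
top blue 28 [192.6071 195.0714] [187.356  192.1261] [197.9684 198.0785] w [0.5241 0.1356] [0.5341 0.1541] [0.514  0.1168]
top red 120 [294.1833 206.0167] [303.9211 204.1533] [284.4672 207.8759] w [ 0.4935 -0.2146] [ 0.5007 -0.2481] [ 0.4863 -0.1813]
```

View pics/tc.png

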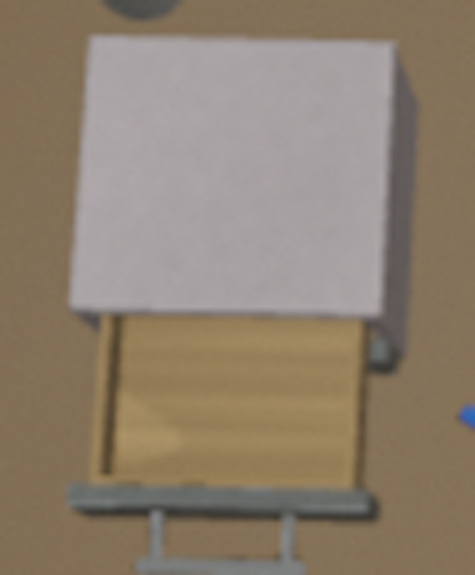

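```bash
python3 - <<'E'
from h import *
np.set_printoptions(precision=4,suppress=True)
f=lambda p:np.array([95,110])+(np.array(p)+.5)/5-.5
print("cabtop",[onz("top",f(p),.13)[:2] for p in((90,37),(395,42),(382,316),(70,307))])
print("front top edge inner",[onz("top",f(p),.118)[:2] for p in((70,488),(370,492))])
print("floor inner: ",[onz("top",f(p),.107)[:2] for p in((102,488),(358,490))], onz("top",f((113,475)),.075))
a=tri([("scene",(194.91,174.87)),("top",(294.18,206.02))])
b=tri([("scene",(206.25,171.27)),("top",(284.47,207.88))])
c=tri([("scene",(183.91,178.37)),("top",(303.92,204.15))])
print("red",a,b,c,np.linalg.norm(b-c),(b-c)/np.linalg.norm(b-c))
print("delta key hover",here([.572,.0305,.12]))
E
```

```text
cabtop [array([0.757 , 0.3969]), array([0.7583, 0.1962]), array([0.5726, 0.1954]), array([0.5741, 0.3964])]
front top edge inner [array([0.458 , 0.3909]), array([0.4596, 0.1991])]
floor inner:  [array([0.4603, 0.3734]), array([0.4625, 0.2086])] [0.4742 0.3752 0.075 ]
red [ 0.4558 -0.1929  0.2287] [ 0.4495 -0.1631  0.2288] [ 0.462  -0.2222  0.229 ] 0.0603793639309195 [-0.2071  0.9783 -0.0022]
delta key hover [-398.0479  136.3087 -544.7642]
```

```bash
python3 -m inch '[[-398,60,-545,0,-0.175,0],[-398,60,-545,0,-0.175,0],[-398,60,-545,0,-0.175,0],[-398,60,-545,0,-0.175,0],[-398,60,-545,0,-0.175,0],[-398,60,-545,0,-0.175,0],[-398,60,-545,0,-0.175,0],[-398,60,-545,0,-0.175,0]]' 0.6; python3 -c "
from h import *
o=manip.get_obs();print(R.from_rotvec(o['tcp_rot']).as_matrix(),here([.572,.0305,.12]))"
```

```text
time_s: 1.47
eef_pos: [0.3563, 0.2975, 0.2272]
tcp_rot: [-1.249, -1.147, 1.145]
force: [0.6, 0.7, 0.9]
finger_gap: 0.602
[[ 8.54594846e-02  8.39769075e-04 -9.96341293e-01]
 [ 9.96341500e-01  4.70484448e-04  8.54598989e-02]
 [ 5.40529663e-04 -9.99999537e-01 -7.96489422e-04]] [-247.62759498  107.21681842 -237.68062504]
```

```bash
python3 -m inch '[[-248,107,-238,0,0,0],[-248,107,-238,0,0,0],[-248,107,-238,0,0,0],[-248,107,-238,0,0,0],[-248,107,-238,0,0,0],[-248,107,-238,0,0,0],[-248,107,-238,0,0,0],[-248,107,-238,0,0,0]]' 
python3 -m inch '[[0,0,0,0,0,0],[0,0,0,0,0,0],[0,0,0,0,0,0],[0,0,0,0,0,0],[0,0,0,0,0,0],[0,0,0,0,0,0],[0,0,0,0,0,0],[0,0,0,0,0,0]]' >/dev/null
python3 - <<'E'
from h import *
np.set_printoptions(precision=4,suppress=True)
print(here([.572,.0305,.12]))
c=cam("wrist");w=manip.capture("wrist"); cv2.imwrite("pics/w1.png",w)
for a,m,e,f in comps(w,"blue",60): print(a,m,onz("wrist",m,.015,c),onz("wrist",e,.015,c),onz("wrist",f,.015,c))
E
```

```text
time_s: 2.13
eef_pos: [0.5563, 0.0496, 0.1274]
tcp_rot: [-1.249, -1.146, 1.145]
force: [0.3, 0.2, 0.8]
finger_gap: 0.596
[-19.9841   8.3147 -18.5875]
1172 [241.6399 216.2133] [0.5753 0.0332 0.015 ] [0.5436 0.0358 0.015 ] [0.6103 0.0303 0.015 ]
632 [353.4066 150.818 ] [0.5228 0.135  0.015 ] [0.5122 0.1162 0.015 ] [0.534  0.1545 0.015 ]
```

View pics/w1.png

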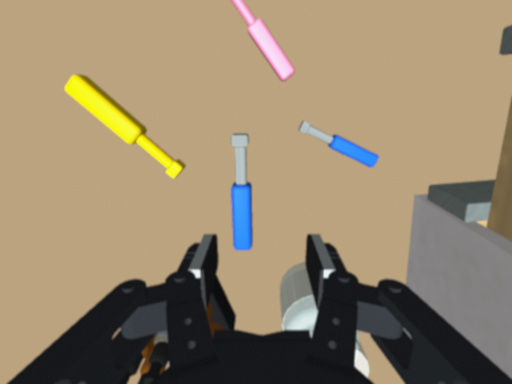

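```bash
python3 -m inch '[[-17,30,-18,0,0,0],[-17,55,-18,0,0,0],[-17,75,-18,0,0,0],[-17,90,-18,0,0,0],[-17,97,-18,0,0,0],[-17,100,-18,0,0,0],[-17,100,-18,0,0,0],[-17,100,-18,0,0,0]]' 
python3 -m inch '[[-17,100,-18,0,0,0],[0,0,0,0,0,0],[0,0,0,0,0,0],[0,0,0,0,0,0],[0,0,0,0,0,0],[0,0,0,0,0,0],[0,0,0,0,0,0],[0,0,0,0,0,0]]' >/dev/null --help | head -3
python3 - <<'E'
from h import *
print(here([.572,.0332,.028]),manip.get_obs()["time_s"])
E
```

```text
time_s: 3.52
eef_pos: [0.5726, 0.0329, 0.029]
tcp_rot: [-1.25, -1.147, 1.145]
force: [0.2, 0.1, 0.7]
finger_gap: 0.597
[0.20142136 1.01916322 0.5829947 ] 3.5167invalid input: not JSON, or not a number
```

```bash
python3 -m inch '[[0,1,0,0,0,0],[0,1,0,0,0,0],[0,1,0,0,0,0],[0,1,0,0,0,0],[0,1,0,0,0,0],[0,1,0,0,0,0],[0,1,0,0,0,0],[0,1,0,0,0,0]]' 0
python3 -m inch '[[0,-20,0,0,0,0],[0,-50,0,0,0,0],[0,-85,0,0,0,0],[0,-120,0,0,0,0],[0,-145,0,0,0,0],[0,-160,0,0,0,0],[0,-165,0,0,0,0],[0,-165,0,0,0,0]]'
python3 - <<'E'
from h import *
print(here([.507,.279,.19]))
E
```

```text
time_s: 4.18
eef_pos: [0.5725, 0.0329, 0.028]
tcp_rot: [-1.25, -1.147, 1.145]
force: [-0.8, -0.2, 6.3]
finger_gap: 0.195
time_s: 4.85
eef_pos: [0.5723, 0.0329, 0.193]
tcp_rot: [-1.25, -1.147, 1.145]
force: [-0.1, -0.3, -0.9]
finger_gap: 0.191
[239.58261001   2.78796437  86.17276671]
```

```bash
python3 -m inch '[[30,0,10,0,0.12,0],[60,0,20,0,0.24,0],[90,0,30,0,0.36,0],[120,0,45,0,0.48,0],[150,0,60,0,0.6,0],[180,0,70,0,0.72,0],[210,0,80,0,0.84,0],[240,0,86,0,0.96,0]]'
python3 -m inch '[[0,0,0,0,0.12,0],[0,0,0,0,0.24,0],[0,0,0,0,0.36,0],[0,0,0,0,0.46,0],[0,0,0,0,0.52,0],[0,0,0,0,0.526,0],[0,0,0,0,0.526,0],[0,0,0,0,0.526,0]]'
python3 - <<'E'
from h import *
np.set_printoptions(precision=4,suppress=True)
o=manip.get_obs();print(R.from_rotvec(o["tcp_rot"]).as_matrix(),here([.507,.279,.105]))
c=cam("wrist");w=manip.capture("wrist"); cv2.imwrite("pics/w2.png",w)
for p in([.459,.2,.118],[.459,.39,.118],[.509,.294,.075],[.507,.279,.075]): print(p,proj("wrist",p,c))
E
```

```text
time_s: 5.52
eef_pos: [0.5042, 0.2806, 0.1892]
tcp_rot: [-1.532, -0.403, 0.411]
force: [-0.0, -0.2, -1.0]
finger_gap: 0.195
time_s: 6.18
eef_pos: [0.506, 0.2792, 0.1906]
tcp_rot: [-1.571, 0.001, 0.002]
force: [0.8, -0.7, -0.5]
finger_gap: 0.193
[[ 1.     -0.0021 -0.0005]
 [ 0.0005 -0.0007  1.    ]
 [-0.0021 -1.     -0.0007]] [ 1.1973 85.6143 -0.1854]
[0.459, 0.2, 0.118] [204.8472 300.0569]
[0.459, 0.39, 0.118] [185.477   52.8482]
[0.509, 0.294, 0.075] [263.5999 180.1574]
[0.507, 0.279, 0.075] [261.3415 195.982 ]
```

View pics/w2.png

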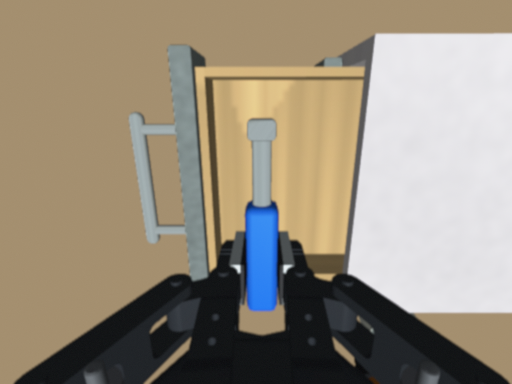

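```bash
python3 -m inch '[[1,25,3,0,0,0],[1,50,3,0,0,0],[1,68,3,0,0,0],[1,78,3,0,0,0],[1,84,3,0,0,0],[1,86,3,0,0,0],[1,87,3,0,0,0],[1,87,3,0,0,0]]'
python3 -m inch '[[0,0,0,0,0,0],[0,0,0,0,0,0],[0,0,0,0,0,0],[0,0,0,0,0,0],[0,0,0,0,0,0],[0,0,0,0,0,0],[0,0,0,0,0,0],[0,0,0,0,0,0]]' 0.45
python3 -m inch '[[0,-20,0,0,0,0],[0,-50,0,0,0,0],[0,-85,0,0,0,0],[0,-120,0,0,0,0],[0,-150,0,0,0,0],[0,-170,0,0,0,0],[0,-175,0,0,0,0],[0,-175,0,0,0,0]]'
python3 - <<'E'
from h import *
w=manip.capture("wrist"); cv2.imwrite("pics/w3.png",w)
for n in("scene","top"): np.save(n,manip.capture(n))
print(comps(np.load("top.npy"),"red"),comps(np.load("scene.npy"),"red"))
E
```

```text
time_s: 6.9
eef_pos: [0.5084, 0.2827, 0.106]
tcp_rot: [-1.57, -0.001, -0.002]
force: [0.3, -0.5, 0.5]
finger_gap: 0.188
time_s: 7.57
eef_pos: [0.5076, 0.2825, 0.1049]
tcp_rot: [-1.571, 0.001, -0.001]
force: [0.3, 0.2, -0.7]
finger_gap: 0.452
time_s: 8.23
eef_pos: [0.5084, 0.2827, 0.2816]
tcp_rot: [-1.57, -0.002, -0.003]
force: [-0.2, 0.0, -0.2]
finger_gap: 0.449
[(np.int32(119), array([294.21848739, 205.98319328]), array([303.91415877, 204.17686227]), array([284.4545539 , 207.80224171]))] [(np.int32(171), array([194.84795322, 174.85964912]), array([206.00984897, 171.36010486]), array([183.88280385, 178.29750828]))]
```

View pics/w3.png

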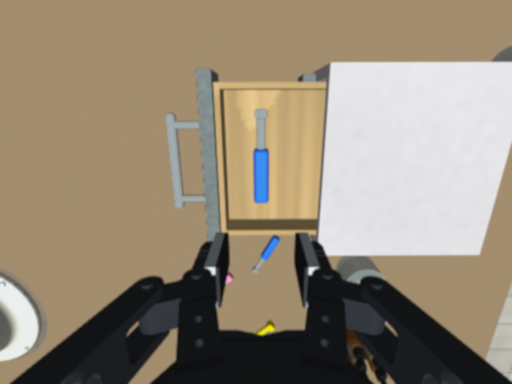

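```bash
python3 -m inch '[[-5,-20,-40,0,-0.05,0],[-10,-40,-80,0,-0.1,0],[-15,-60,-120,0,-0.15,0],[-20,-60,-160,0,-0.209,0],[-25,-60,-200,0,-0.209,0],[-30,-60,-240,0,-0.209,0],[-35,-60,-280,0,-0.209,0],[-40,-60,-320,0,-0.209,0]]' 0.8
python3 - <<'E'
from h import *
np.set_printoptions(precision=4,suppress=True)
print(here([.456,-.193,.33]))
E
```

```text
time_s: 9.05
eef_pos: [0.4662, -0.0367, 0.3378]
tcp_rot: [-1.563, -0.161, 0.166]
force: [0.1, 0.3, 0.5]
finger_gap: 0.796
[ -42.3282    7.6745 -150.8313]
```

```bash
python3 -m inch '[[-10,2,-38,0,0,0],[-20,4,-76,0,0,0],[-30,6,-110,0,0,0],[-42,7,-138,0,0,0],[-42,7,-148,0,0,0],[-42,7,-150,0,0,0],[-42,7,-150,0,0,0],[-42,7,-150,0,0,0]]'
python3 - <<'E'
from h import *
np.set_printoptions(precision=4,suppress=True)
c=cam("wrist");w=manip.capture("wrist"); cv2.imwrite("pics/w4.png",w)
o=manip.get_obs(); print(o["eef_pos"],R.from_rotvec(o["tcp_rot"]).as_matrix())
tr=comps(np.load("top.npy"),"red")[0]; sr=comps(np.load("scene.npy"),"red")[0]
wr=comps(w,"red",50)[0]; print(wr)
def tri2(obs):
    A=np.zeros((3,3));b=np.zeros(3)
    for n,uv,cc in obs:
        t,d=ray(n,uv,cc); P=np.eye(3)-np.outer(d,d); A+=P;b+=P@t
    return np.linalg.solve(A,b)
for i,j in((1,1),(2,3),(3,2)):
  # wrist ends: match nearest
  s=tri([("scene",sr[i]),("top",tr[j])])
  q=proj("wrist",s,c); k=min((1,2,3),key=lambda k:np.linalg.norm(wr[k]-q))
  print(s,q,wr[k],tri2([("scene",sr[i],None),("top",tr[j],None),("wrist",wr[k],c)]), tri2([("scene",sr[i],None),("wrist",wr[k],c)]))
  for z in(.215,.22,.225): print(onz("wrist",wr[k],z,c))
E
```

```text
time_s: 9.72
eef_pos: [0.4576, -0.1893, 0.3322]
tcp_rot: [-1.563, -0.164, 0.165]
force: [-1.3, 0.9, 0.1]
finger_gap: 0.8
[ 0.4577 -0.1891  0.3325] [[ 0.9781 -0.0006 -0.2083]
 [ 0.2083  0.001   0.9781]
 [-0.0003 -1.      0.0011]]
(np.int32(1437), array([258.2784, 199.723 ]), array([258.252 , 166.4935]), array([258.3052, 233.5013]))
[ 0.4559 -0.193   0.2289] [256.8852 203.9486] [258.2784 199.723 ] [ 0.4559 -0.192   0.2274] [ 0.4556 -0.1922  0.227 ]
[ 0.4571 -0.194   0.215 ]
[ 0.4568 -0.1922  0.22  ]
[ 0.4565 -0.1904  0.225 ]
[ 0.4497 -0.1634  0.2288] [256.9414 170.1357] [258.252  166.4935] [ 0.4498 -0.1624  0.228 ] [ 0.4497 -0.1624  0.2279]
[ 0.4507 -0.1633  0.215 ]
[ 0.4505 -0.1622  0.22  ]
[ 0.4503 -0.161   0.225 ]
[ 0.4619 -0.2222  0.2291] [256.8996 234.7632] [258.3052 233.5013] [ 0.4623 -0.2218  0.2288] [ 0.4624 -0.2225  0.2286]
[ 0.4642 -0.2278  0.215 ]
[ 0.4638 -0.2253  0.22  ]
[ 0.4633 -0.2227  0.225 ]
```

View pics/w4.png

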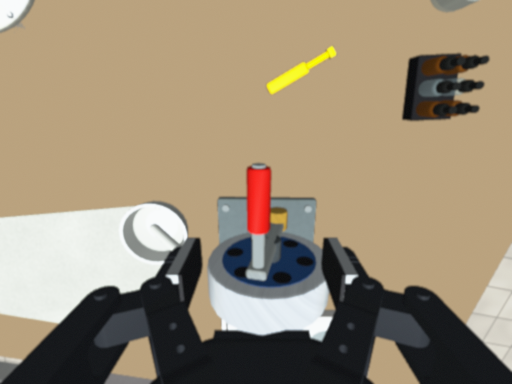

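```bash
python3 -m inch '[[-2,30,-2,0,0,0],[-2,60,-2,0,0,0],[-2,80,-2,0,0,0],[-2,92,-2,0,0,0],[-2,99,-2,0,0,0],[-2,102,-2,0,0,0],[-2,102,-2,0,0,0],[-2,102,-2,0,0,0]]' 0.6
python3 -m inch '[[0,0,0,0,0,0],[0,0,0,0,0,0],[0,0,0,0,0,0],[0,0,0,0,0,0],[0,0,0,0,0,0],[0,0,0,0,0,0],[0,0,0,0,0,0],[0,0,0,0,0,0]]' 0
python3 - <<'E'
from h import *
np.set_printoptions(precision=4,suppress=True)
for i in range(4):
    manip.capture("wrist"); o=manip.get_obs(); print(o["eef_pos"],o["force"],o["moment"],here([.4668,-.1888,.17]))
E
```

```text
time_s: 10.43
eef_pos: [0.4567, -0.1932, 0.2323]
tcp_rot: [-1.566, -0.165, 0.162]
force: [0.1, 0.3, 0.3]
finger_gap: 0.596
time_s: 11.1
eef_pos: [0.4563, -0.1934, 0.2322]
tcp_rot: [-1.566, -0.164, 0.162]
force: [-1.8, 1.0, 6.2]
finger_gap: 0.24
[ 0.4563 -0.1934  0.2321] [-1.6392  0.4122  6.1797] [ 0.1501  0.2397 -0.0995] [11.1586 62.145   2.3893]
[ 0.4563 -0.1934  0.2321] [-2.5354  0.7582  6.1627] [ 0.1243  0.2553 -0.0391] [11.1709 62.1363  2.3861]
[ 0.4563 -0.1934  0.2322] [-1.9309  1.0275  4.8259] [ 0.1146  0.3138 -0.0764] [11.141  62.1765  2.3798]
[ 0.4563 -0.1933  0.2321] [-2.049   0.4005  5.9002] [ 0.085   0.3408 -0.1004] [11.1685 62.1102  2.3364]
```

```bash
python3 - <<'E'
import numpy as np
P=lambda t:np.round(2*55*np.array([np.sin(np.radians(t)),-np.cos(np.radians(t))]))/2
for k in range(12):
    b=-11+30*k; print(b,[[float(v) for v in P(b+3.75*i)-P(b)] for i in range(1,9)])
E
```

```text
-11 [[3.5, -0.5], [7.0, -1.0], [10.5, -1.0], [14.5, -1.0], [18.0, -0.5], [21.5, 0.0], [25.0, 1.0], [28.5, 2.0]]
19 [[3.5, 1.5], [6.5, 3.0], [9.5, 4.5], [13.0, 6.5], [15.5, 8.5], [18.5, 11.0], [21.0, 13.5], [23.5, 16.0]]
49 [[2.5, 2.5], [4.5, 5.5], [6.5, 8.5], [8.0, 12.0], [9.5, 15.0], [10.5, 18.5], [11.5, 22.0], [12.5, 25.5]]
79 [[0.5, 3.5], [1.0, 7.0], [1.0, 10.5], [1.0, 14.5], [0.5, 18.0], [0.0, 21.5], [-1.0, 25.0], [-2.0, 28.5]]
109 [[-1.5, 3.5], [-3.0, 6.5], [-4.5, 9.5], [-6.5, 13.0], [-8.5, 15.5], [-11.0, 18.5], [-13.5, 21.0], [-16.0, 23.5]]
139 [[-2.5, 2.5], [-5.5, 4.5], [-8.5, 6.5], [-12.0, 8.0], [-15.0, 9.5], [-18.5, 10.5], [-22.0, 11.5], [-25.5, 12.5]]
169 [[-3.5, 0.5], [-7.0, 1.0], [-10.5, 1.0], [-14.5, 1.0], [-18.0, 0.5], [-21.5, 0.0], [-25.0, -1.0], [-28.5, -2.0]]
199 [[-3.5, -1.5], [-6.5, -3.0], [-9.5, -4.5], [-13.0, -6.5], [-15.5, -8.5], [-18.5, -11.0], [-21.0, -13.5], [-23.5, -16.0]]
229 [[-2.5, -2.5], [-4.5, -5.5], [-6.5, -8.5], [-8.0, -12.0], [-9.5, -15.0], [-10.5, -18.5], [-11.5, -22.0], [-12.5, -25.5]]
259 [[-0.5, -3.5], [-1.0, -7.0], [-1.0, -10.5], [-1.0, -14.5], [-0.5, -18.0], [0.0, -21.5], [1.0, -25.0], [2.0, -28.5]]
289 [[1.5, -3.5], [3.0, -6.5], [4.5, -9.5], [6.5, -13.0], [8.5, -15.5], [11.0, -18.5], [13.5, -21.0], [16.0, -23.5]]
319 [[2.5, -2.5], [5.5, -4.5], [8.5, -6.5], [12.0, -8.0], [15.0, -9.5], [18.5, -10.5], [22.0, -11.5], [25.5, -12.5]]
```

```bash
cat > log.py <<'E'
from h import *
import json
np.set_printoptions(precision=2,suppress=True)
o=manip.get_obs(); M=R.from_rotvec(o["tcp_rot"]).as_matrix(); a=np.array([.978,.208,0])
p=(o["eef_pos"]-[.4668,-.1888,.176])*1000; x,z=p@a,p[2]; f=o["force"]; fx,fz=f@a,f[2]
th=np.arctan2(x,z); ft=-(fx*np.cos(th)-fz*np.sin(th)); fr=-(fx*np.sin(th)+fz*np.cos(th))
print("th %.1f r %.1f push tan %.2f rad %.2f gap %.2f t %.1f"%(np.degrees(th),np.hypot(x,z),ft,fr,o["finger_gap"],o["time_s"]), o["moment"])
open("log.txt","a").write(json.dumps([float(v) for v in(o["time_s"],x,z,fx,fz,o["finger_gap"],p@np.array([-.208,.978,0]))])+"\n")
E
python3 log.py
python3 -m inch '[[3.5,-0.5,0,0,0,0],[7,-1,0,0,0,0],[10.5,-1,0,0,0,0],[14.5,-1,0,0,0,0],[18,-0.5,0,0,0,0],[21.5,0,0,0,0,0],[25,1,0,0,0,0],[28.5,2,0,0,0,0]]'; python3 log.py
python3 -m inch '[[3.5,1.5,0,0,0,0],[6.5,3,0,0,0,0],[9.5,4.5,0,0,0,0],[13,6.5,0,0,0,0],[15.5,8.5,0,0,0,0],[18.5,11,0,0,0,0],[21,13.5,0,0,0,0],[23.5,16,0,0,0,0]]'; python3 log.py
```

```text
th -11.3 r 57.2 push tan 0.73 rad -6.16 gap 0.23 t 11.3 [ 0.08  0.34 -0.1 ]
time_s: 11.97
eef_pos: [0.4849, -0.1876, 0.2303]
tcp_rot: [-1.566, -0.165, 0.161]
force: [0.6, -0.7, 4.2]
finger_gap: 0.239
th 18.3 r 57.2 push tan 0.93 rad -4.11 gap 0.24 t 12.0 [ 0.02  0.   -0.09]
time_s: 12.63
eef_pos: [0.5083, -0.1828, 0.2139]
tcp_rot: [-1.567, -0.166, 0.16]
force: [4.9, -1.9, 4.3]
finger_gap: 0.24
th 47.9 r 56.5 push tan 0.28 rad -6.13 gap 0.24 t 12.6 [-0.21 -0.68 -0.02]
```

```bash
python3 -m inch '[[2.5,2.5,0,0,0,0],[4.5,5.5,0,0,0,0],[6.5,8.5,0,0,0,0],[8,12,0,0,0,0],[9.5,15,0,0,0,0],[10.5,18.5,0,0,0,0],[11.5,22,0,0,0,0],[12.5,25.5,0,0,0,0]]' >/dev/null; python3 log.py
python3 -m inch '[[0.5,3.5,0,0,0,0],[1,7,0,0,0,0],[1,10.5,0,0,0,0],[1,14.5,0,0,0,0],[0.5,18,0,0,0,0],[0,21.5,0,0,0,0],[-1,25,0,0,0,0],[-2,28.5,0,0,0,0]]' >/dev/null; python3 log.py
python3 -m inch '[[-1.5,3.5,0,0,0,0],[-3,6.5,0,0,0,0],[-4.5,9.5,0,0,0,0],[-6.5,13,0,0,0,0],[-8.5,15.5,0,0,0,0],[-11,18.5,0,0,0,0],[-13.5,21,0,0,0,0],[-16,23.5,0,0,0,0]]' >/dev/null; python3 log.py
python3 -m inch '[[-2.5,2.5,0,0,0,0],[-5.5,4.5,0,0,0,0],[-8.5,6.5,0,0,0,0],[-12,8,0,0,0,0],[-15,9.5,0,0,0,0],[-18.5,10.5,0,0,0,0],[-22,11.5,0,0,0,0],[-25.5,12.5,0,0,0,0]]' >/dev/null; python3 log.py
```

```text
th 77.8 r 55.3 push tan 0.15 rad -5.45 gap 0.23 t 13.3 [-0.42 -0.89 -0.06]
th 108.7 r 54.1 push tan 2.61 rad -2.46 gap 0.23 t 14.0 [-0.61 -0.59 -0.06]
th 139.4 r 53.3 push tan 4.59 rad 6.56 gap 0.24 t 14.6 [-0.76  0.02 -0.06]
th 168.7 r 52.8 push tan 4.42 rad 10.58 gap 0.24 t 15.3 [-0.11 -0.48 -0.06]
```

```bash
python3 -m inch '[[-3.5,0.5,0,0,0,0],[-7,1,0,0,0,0],[-10.5,1,0,0,0,0],[-14.5,1,0,0,0,0],[-18,0.5,0,0,0,0],[-21.5,0,0,0,0,0],[-25,-1,0,0,0,0],[-28.5,-2,0,0,0,0]]' >/dev/null; python3 log.py
python3 -m inch '[[-3.5,-1.5,0,0,0,0],[-6.5,-3,0,0,0,0],[-9.5,-4.5,0,0,0,0],[-13,-6.5,0,0,0,0],[-15.5,-8.5,0,0,0,0],[-18.5,-11,0,0,0,0],[-21,-13.5,0,0,0,0],[-23.5,-16,0,0,0,0]]' >/dev/null; python3 log.py
python3 -m inch '[[-2.5,-2.5,0,0,0,0],[-4.5,-5.5,0,0,0,0],[-6.5,-8.5,0,0,0,0],[-8,-12,0,0,0,0],[-9.5,-15,0,0,0,0],[-10.5,-18.5,0,0,0,0],[-11.5,-22,0,0,0,0],[-12.5,-25.5,0,0,0,0]]' >/dev/null; python3 log.py
python3 -m inch '[[-0.5,-3.5,0,0,0,0],[-1,-7,0,0,0,0],[-1,-10.5,0,0,0,0],[-1,-14.5,0,0,0,0],[-0.5,-18,0,0,0,0],[0,-21.5,0,0,0,0],[1,-25,0,0,0,0],[2,-28.5,0,0,0,0]]' >/dev/null; python3 log.py
python3 -m inch '[[1.5,-3.5,0,0,0,0],[3,-6.5,0,0,0,0],[4.5,-9.5,0,0,0,0],[6.5,-13,0,0,0,0],[8.5,-15.5,0,0,0,0],[11,-18.5,0,0,0,0],[13.5,-21,0,0,0,0],[16,-23.5,0,0,0,0]]' >/dev/null; python3 log.py
python3 -m inch '[[2.5,-2.5,0,0,0,0],[5.5,-4.5,0,0,0,0],[8.5,-6.5,0,0,0,0],[12,-8,0,0,0,0],[15,-9.5,0,0,0,0],[18.5,-10.5,0,0,0,0],[22,-11.5,0,0,0,0],[25.5,-12.5,0,0,0,0]]' >/dev/null; python3 log.py
```

```text
th -160.9 r 52.9 push tan 6.12 rad 7.21 gap 0.24 t 16.0 [ 0.06 -1.31  0.03]
th -130.3 r 53.6 push tan 5.81 rad 7.37 gap 0.24 t 16.6 [-0.18 -1.64 -0.05]
th -100.4 r 54.7 push tan 5.39 rad 9.07 gap 0.24 t 17.3 [-0.5  -1.73 -0.06]
th -71.6 r 55.8 push tan 5.07 rad 7.97 gap 0.24 t 18.0 [-1.03 -1.11 -0.07]
th -43.8 r 56.6 push tan 3.83 rad -3.92 gap 0.23 t 18.6 [-1.24  0.59 -0.01]
th -12.7 r 57.1 push tan 1.74 rad -11.68 gap 0.23 t 19.3 [-0.54  0.65 -0.05]
```

```bash
python3 - <<'E'
import numpy as np
P=lambda t:np.round(2*55*np.array([np.sin(np.radians(t)),-np.cos(np.radians(t))]))/2
for k in range(3):
    b=349-30*k; print(b,[[float(v) for v in P(b-3.75*i)-P(b)] for i in range(1,9)])
E
```

```text
349 [[-3.5, 1.0], [-7.0, 2.0], [-10.5, 3.0], [-13.5, 4.5], [-17.0, 6.0], [-20.0, 8.0], [-23.0, 10.0], [-25.5, 12.5]]
319 [[-2.5, 2.5], [-5.0, 5.0], [-7.5, 8.0], [-9.5, 10.5], [-11.5, 14.0], [-13.0, 17.0], [-14.5, 20.0], [-16.0, 23.5]]
289 [[-1.0, 3.5], [-2.0, 7.0], [-2.5, 10.5], [-3.0, 14.0], [-3.0, 18.0], [-3.0, 21.5], [-2.5, 25.0], [-2.0, 28.5]]
```

```bash
python3 -m inch '[[3.5,-0.5,0,0,0,0],[7.5,-1,0,0,0,0],[11,-1.5,0,0,0,0],[15,-1.5,0,0,0,0],[18.5,-1.5,0,0,0,0],[22.5,-1,0,0,0,0],[26,0,0,0,0,0],[29.5,1,0,0,0,0]]' >/dev/null; python3 log.py
python3 -m inch '[[3.5,1.5,0,0,0,0],[6.5,3,0,0,0,0],[9.5,4.5,0,0,0,0],[13,6.5,0,0,0,0],[15.5,8.5,0,0,0,0],[18.5,11,0,0,0,0],[21,13.5,0,0,0,0],[23.5,16,0,0,0,0]]' >/dev/null; python3 log.py
python3 -m inch '[[-2.5,-2.5,0,0,0,0],[-5,-5,0,0,0,0],[-8,-7.5,0,0,0,0],[-10.5,-9.5,0,0,0,0],[-14,-11.5,0,0,0,0],[-17,-13,0,0,0,0],[-20,-14.5,0,0,0,0],[-23.5,-16,0,0,0,0]]' >/dev/null; python3 log.py
python3 -m inch '[[-3.5,-1,0,0,0,0],[-7,-2,0,0,0,0],[-10.5,-2.5,0,0,0,0],[-14,-3,0,0,0,0],[-18,-3,0,0,0,0],[-21.5,-3,0,0,0,0],[-25,-2.5,0,0,0,0],[-28.5,-2,0,0,0,0]]' >/dev/null; python3 log.py
python3 -m inch '[[-3.5,1,0,0,0,0],[-7,2,0,0,0,0],[-10.5,3,0,0,0,0],[-13.5,4.5,0,0,0,0],[-17,6,0,0,0,0],[-20,8,0,0,0,0],[-23,10,0,0,0,0],[-25.5,12.5,0,0,0,0]]' >/dev/null; python3 log.py
python3 -m inch '[[-2.5,2.5,0,0,0,0],[-5,5,0,0,0,0],[-7.5,8,0,0,0,0],[-9.5,10.5,0,0,0,0],[-11.5,14,0,0,0,0],[-13,17,0,0,0,0],[-14.5,20,0,0,0,0],[-16,23.5,0,0,0,0]]' >/dev/null; python3 log.py
```

```text
th 18.4 r 57.2 push tan 1.09 rad -4.93 gap 0.24 t 20.0 [-0.73 -0.16 -0.05]
th 47.8 r 56.5 push tan 0.35 rad -4.01 gap 0.24 t 20.6 [-0.84 -0.54 -0.05]
th 19.4 r 57.2 push tan -5.84 rad -2.92 gap 0.24 t 21.3 [-0.7  -1.24 -0.12]
th -9.8 r 57.3 push tan -4.05 rad -3.48 gap 0.24 t 22.0 [-0.47 -0.77 -0.06]
th -40.1 r 56.7 push tan -3.04 rad -5.50 gap 0.23 t 22.6 [-0.67  0.   -0.07]
th -69.7 r 55.8 push tan -2.22 rad 1.48 gap 0.23 t 23.3 [-0.84 -0.45 -0.06]
```

```bash

python3 -m inch '[[-1,3.5,0,0,0,0],[-2,7,0,0,0,0],[-2.5,10.5,0,0,0,0],[-3,14,0,0,0,0],[-3,18,0,0,0,0],[-3,21.5,0,0,0,0],[-2.5,25,0,0,0,0],[-2,28.5,0,0,0,0]]' >/dev/null; python3 log.py
python3 -m inch '[[1,3.5,0,0,0,0],[2,7,0,0,0,0],[3,10.5,0,0,0,0],[4.5,13.5,0,0,0,0],[6,17,0,0,0,0],[8,20,0,0,0,0],[10,23,0,0,0,0],[12.5,25.5,0,0,0,0]]' >/dev/null; python3 log.py
python3 -m inch '[[2.5,2.5,0,0,0,0],[5,5,0,0,0,0],[8,7.5,0,0,0,0],[10.5,9.5,0,0,0,0],[14,11.5,0,0,0,0],[17,13,0,0,0,0],[20,14.5,0,0,0,0],[23.5,16,0,0,0,0]]' >/dev/null; python3 log.py
python3 -m inch '[[3.5,1,0,0,0,0],[7,2,0,0,0,0],[10.5,2.5,0,0,0,0],[14,3,0,0,0,0],[18,3,0,0,0,0],[21.5,3,0,0,0,0],[25,2.5,0,0,0,0],[28.5,2,0,0,0,0]]' >/dev/null; python3 log.py
python3 -m inch '[[3.5,-1,0,0,0,0],[7,-2,0,0,0,0],[10.5,-3,0,0,0,0],[13.5,-4.5,0,0,0,0],[17,-6,0,0,0,0],[20,-8,0,0,0,0],[23,-10,0,0,0,0],[25.5,-12.5,0,0,0,0]]' >/dev/null; python3 log.py
python3 -m inch '[[2.5,-2.5,0,0,0,0],[5,-5,0,0,0,0],[7.5,-8,0,0,0,0],[9.5,-10.5,0,0,0,0],[11.5,-14,0,0,0,0],[13,-17,0,0,0,0],[14.5,-20,0,0,0,0],[16,-23.5,0,0,0,0]]' >/dev/null; python3 log.py
python3 -m inch '[[1,-3.5,0,0,0,0],[2,-7,0,0,0,0],[2.5,-10.5,0,0,0,0],[3,-14,0,0,0,0],[3,-18,0,0,0,0],[3,-21.5,0,0,0,0],[2.5,-25,0,0,0,0],[2,-28.5,0,0,0,0]]' >/dev/null; python3 log.py
python3 -m inch '[[-1,-3.5,0,0,0,0],[-2,-7,0,0,0,0],[-3,-10.5,0,0,0,0],[-4.5,-13.5,0,0,0,0],[-6,-17,0,0,0,0],[-8,-20,0,0,0,0],[-10,-23,0,0,0,0],[-12.5,-25.5,0,0,0,0]]' >/dev/null; python3 log.py
cat > fit.py <<'E'
import json,numpy as np
from scipy.optimize import least_squares
D=np.array([json.loads(l) for l in open("log.txt")])[1:]
x,z,fx,fz=D[:,1:5].T
c=np.linalg.lstsq(np.c_[2*x,2*z,np.ones(len(x))],x*x+z*z,rcond=None)[0]; print("centre",c[:2],"r",np.sqrt(c[2]+c[0]**2+c[1]**2))
th=np.unwrap(np.arctan2(x-c[0],z-c[1])); s=np.sign(np.diff(th,prepend=th[0]-1))
ft=-(fx*np.cos(th)-fz*np.sin(th)); fr=-(fx*np.sin(th)+fz*np.cos(th))
def go(k,bias=1):
    y=ft[k]; t=th[k]; A=[s[k],-np.sin(t),-np.cos(t)]
    A=np.c_[tuple(A)]; q=np.linalg.lstsq(A,y,rcond=None)[0]; r=y-A@q
    # ft = tf*s - m sin(th+al); m sin(al)=q2, m cos(al)=q1
    al=np.arctan2(q[2],q[1]); print("friction Nm",q[0]*.055,"M",np.hypot(q[1],q[2])*.055,"heavy down at",np.degrees(np.pi-al)%360,"res",r.std())
    return r
go(s!=0); go(s>0); go(s<0)
print(np.c_[np.degrees(th),s,ft,fr,go(s!=0)].round(2))
E
python3 fit.py
```

```text
th -99.6 r 54.6 push tan -0.82 rad 3.65 gap 0.24 t 24.0 [-0.78 -0.65 -0.04]
th -129.8 r 53.5 push tan -1.53 rad 4.23 gap 0.24 t 24.6 [-0.79 -0.45 -0.05]
th -160.5 r 52.8 push tan -1.19 rad 7.96 gap 0.24 t 25.3 [-0.64 -0.33 -0.06]
th 169.1 r 52.8 push tan -2.66 rad 8.35 gap 0.24 t 26.0 [-0.99  0.46 -0.09]
th 140.0 r 53.1 push tan -3.56 rad -0.05 gap 0.24 t 26.6 [-1.65  0.12 -0.09]
th 109.5 r 54.1 push tan -4.81 rad -4.93 gap 0.24 t 27.3 [-1.65 -0.72 -0.  ]
th 78.4 r 55.3 push tan -6.44 rad -4.93 gap 0.24 t 28.0 [-1.34 -1.32 -0.02]
th 48.6 r 56.4 push tan -7.35 rad -4.68 gap 0.24 t 28.6 [-0.94 -1.51 -0.09]
centre [-0.05362797  2.28340783] r 54.996608677693125
friction Nm 0.19311686110709336 M 0.15696415854501042 heavy down at 140.8933364773729 res 0.4456886940910772
friction Nm 0.19040086116843796 M 0.15945184106094465 heavy down at 136.4677056081204 res 0.40822806801602673
friction Nm 0.19680660439740283 M 0.15347898455700368 heavy down at 145.79020495866027 res 0.42096765389104307
friction Nm 0.19311686110709336 M 0.15696415854501042 heavy down at 140.8933364773729 res 0.445688694091
[... 943 characters left out ...]
0e-01]
 [ 3.4984e+02 -1.0000e+00 -4.0700e+00 -3.4500e+00  8.2000e-01]
 [ 3.1841e+02 -1.0000e+00 -3.1800e+00 -5.4200e+00  2.0000e-01]
 [ 2.8804e+02 -1.0000e+00 -2.1600e+00  1.5700e+00 -2.0000e-01]
 [ 2.5801e+02 -1.0000e+00 -6.7000e-01  3.6800e+00  3.0000e-01]
 [ 2.2831e+02 -1.0000e+00 -1.3900e+00  4.2800e+00 -7.3000e-01]
 [ 1.9863e+02 -1.0000e+00 -1.0800e+00  7.9700e+00  2.0000e-02]
 [ 1.6954e+02 -1.0000e+00 -2.7200e+00  8.3300e+00 -5.7000e-01]
 [ 1.4146e+02 -1.0000e+00 -3.5600e+00 -1.4000e-01 -8.0000e-02]
 [ 1.1173e+02 -1.0000e+00 -4.6200e+00 -5.1100e+00  2.9000e-01]
 [ 8.0720e+01 -1.0000e+00 -6.2300e+00 -5.1900e+00 -2.4000e-01]
 [ 5.0430e+01 -1.0000e+00 -7.1900e+00 -4.9100e+00 -8.3000e-01]]
```

```bash
python3 -m inch '[[2.5,2.5,0,0,0,0],[4.5,5.5,0,0,0,0],[6.5,8.5,0,0,0,0],[8,12,0,0,0,0],[9.5,15,0,0,0,0],[10.5,18.5,0,0,0,0],[11.5,22,0,0,0,0],[12.5,25.5,0,0,0,0]]' >/dev/null; python3 log.py
python3 -m inch '[[0.5,3.5,0,0,0,0],[1,7,0,0,0,0],[1,10.5,0,0,0,0],[1,14.5,0,0,0,0],[0.5,18,0,0,0,0],[0,21.5,0,0,0,0],[-1,25,0,0,0,0],[-2,28.5,0,0,0,0]]' >/dev/null; python3 log.py
python3 -m inch '[[-1.5,3.5,0,0,0,0],[-3,6.5,0,0,0,0],[-4.5,9.5,0,0,0,0],[-6.5,13,0,0,0,0],[-8.5,15.5,0,0,0,0],[-11,18.5,0,0,0,0],[-13.5,21,0,0,0,0],[-16,23.5,0,0,0,0]]' >/dev/null; python3 log.py
python3 fit.py | head -5; cp log.txt log_moving.txt
python3 -m inch '[[0,0,0,0,0,0],[0,0,0,0,0,0],[0,0,0,0,0,0],[0,0,0,0,0,0],[0,0,0,0,0,0],[0,0,0,0,0,0],[0,0,0,0,0,0],[0,0,0,0,0,0]]' >/dev/null; python3 log.py; python3 fit.py | tail -2
```

```text
th 77.5 r 55.4 push tan 0.81 rad -2.66 gap 0.24 t 29.3 [-1.07 -0.52 -0.  ]
th 107.9 r 54.2 push tan 2.50 rad 1.04 gap 0.23 t 30.0 [-1.22 -0.29 -0.04]
th 138.0 r 53.3 push tan 4.17 rad 5.07 gap 0.24 t 30.6 [-0.92 -0.09 -0.03]
centre [-0.04815938  2.28199706] r 54.999512824069086
friction Nm 0.19460360265358218 M 0.15690265450625276 heavy down at 139.7081850953899 res 0.4426901374140563
friction Nm 0.19189551903151023 M 0.1602084780089253 heavy down at 135.17510016097023 res 0.3871126727059349
friction Nm 0.1968282997404884 M 0.15347454740523012 heavy down at 145.79125001091498 res 0.42099596379224696
friction Nm 0.19460360265358218 M 0.15690265450625276 heavy down at 139.7081850953899 res 0.4426901374140563
th 138.9 r 53.2 push tan 0.50 rad 2.71 gap 0.24 t 31.3 [-1.23  0.01 -0.05]
 [ 1.3954e+02  1.0000e+00  4.0300e+00  5.1800e+00  7.8000e-01]
 [ 1.4041e+02  1.0000e+00  4.3000e-01  2.7200e+00 -2.8600e+00]]
```

```bash
python3 - <<'E'
from h import *
np.set_printoptions(precision=3,suppress=True)
cv2.imwrite("pics/s2.png",cv2.resize(manip.capture("scene"),(800,600)))
for a,m,e,f in comps(manip.capture("top"),"blue"): print(a,onz("top",m,.09),onz("top",e,.09),onz("top",f,.09))
E
python3 log.py
```

```text
161 [ 0.569 -0.626  0.09 ] [ 0.578 -0.601  0.09 ] [ 0.56 -0.65  0.09]
88 [0.509 0.278 0.09 ] [0.509 0.311 0.09 ] [0.508 0.245 0.09 ]
29 [0.508 0.127 0.09 ] [0.518 0.145 0.09 ] [0.499 0.109 0.09 ]
th 138.9 r 53.2 push tan 1.41 rad 3.98 gap 0.24 t 31.4 [-1.26  0.01 -0.01]
```

View pics/s2.png

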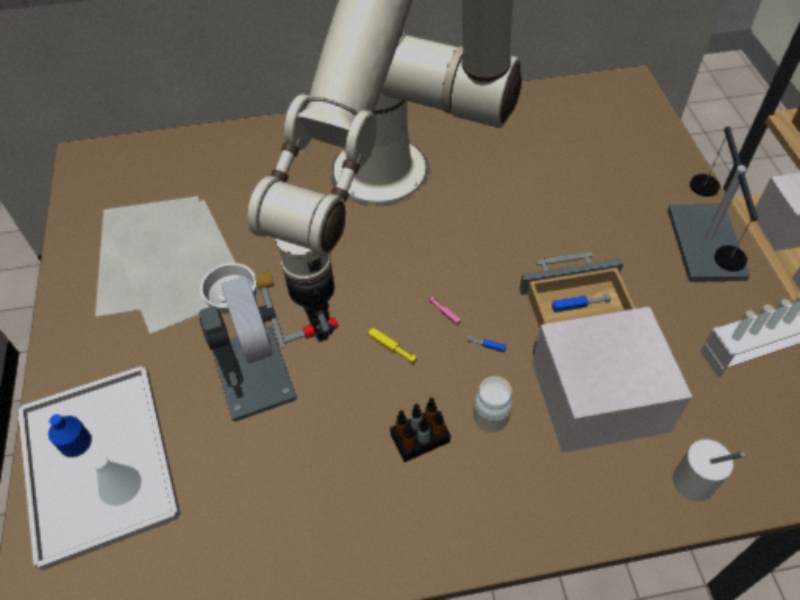

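The scene picture shows the blue key lying in the drawer near (580,302) and the gripper holding the red handle near (320,330). The jar, droppers and mortar haven't moved. I'm handing in.

```bash
python3 -c "
from rig import manip
print(manip.close_job())"
```

```text
the job is handed in; nothing more can be done
None
```

I put the larger blue key in the open drawer first. Then I took the red handle, turned the rotor about 420° forward and 360° back, and brought it forward again to the angle I found for heavy side down. I handed the job in at about 31.5 s, still gripping the handle and holding the rotor still.

- **Key:** in the last top view the blue grip is centred at x 0.509, y 0.278, so the key lies across the drawer. The wrist and scene pictures also show it inside, resting on the floor.
- **Heavy side:** the fit to the push forces gave friction 0.195 N m and imbalance 0.157 N m, both matching the task's figures. It put the heavy side straight down with the handle at about 139.7°. The rotor is held at 140.4°.
- **Disagreement:** the forward readings alone gave 135° and the backward ones 146°. I used all of them together and expect it to be right to about 3–5°, but I had no independent check.
- **Forces and other objects:** I saw nothing above about 12 N on the handle, though I only read forces at the end of each move. The scene picture shows the jar, dropper bottles and mortar where they were.

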